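Put the closed sample containers away in their trays

ROBOT

A 7-joint arm with a two-finger parallel gripper is mounted at the origin on the work surface. World frame = base frame: x ahead of the robot, y to its left, z up, the work surface at z = 0. Lengths are in m, angles in rad, forces in N, time in s.
With the tool pointing down it reaches from about 0.4 to 0.875 m from the base axis. Payload 6.5 kg.
Tool frame: the origin (TCP) lies midway between the tips of the shut fingers; the grasp point (between the pads) lies 19 mm behind it; z points along the fingers, y is the line along which they close (so a half turn about z gives the same grasp; the last joint's range is limited). The gripper opens to 85 mm and grips with 20 to 120 N. Pads are 22 mm wide; open, the fingers measure 114 mm over their backs; the gripper's body (76 mm by 85 mm) begins 54 mm behind the grasp point. The pads swing forward as they close: fully open they stand 13 mm farther back than shut.
Start: joints at [1.144, 0.536, -0.004, 1.538, 0.003, 1.067, -0.071], TCP at [0.229, -0.608, 0.231] pointing down, gripper open.
Joint ranges: [-2.7, 2.7], [-0.37, 2.16], [-1.27, 1.26], [0.24, 2.4], [-1.31, 4.45], [0.19, 1.91], [-2.76, 2.76]. Speed limits (rad/s): [2.39, 2.39, 3.14, 3.14, 3.14, 3.14, 3.14].

INTERFACE

Orientations are given as a unit quaternion [w, x, y, z].
In Python, from cell import ctrl gives the robot as it stands.
- The arm moves only by the tool play_rows, never from a script. Its argument "motion" is one flat list of numbers, 6 for each row, row after row: the shift along the tool's x, y, z in mm, then the turn, a rotation vector about the tool's x, y, z in degrees. In form: [dx, dy, dz, rx, ry, rz, dx, dy, dz, rx, ry, rz, ...]. A call has 1 to 8 rows; each row is the pose to reach, as a shift and turn from the pose commanded when the call began, along the tool's axes at that moment; what a row does not reach only later rows make up. A row lasts 1/8 s, in which the tool goes at most 62.5 mm and 10.7 degrees, less where a joint would pass 70% of its speed; a pose out of reach is approached as far as the arm can. A call with a gripper value outside its range is refused whole. "fingers" is the opening, from 0 (shut) to 1 (fully open), set as the call begins (left out, the last holds). The fingers move at their own pace and stop on an object; the grip force is fixed at half the most. Time passes only in rows, so rows that repeat a pose let the fingers close. It gives the time, the measured TCP pose, the force, the opening and the grip force at its end, in the units of the state.
- ctrl.read_state(): the state, without advancing time (a new reading comes with each control period).
- ctrl.get_image(name): name is "side" or "top"; returns a dict with "frame" (480x640x3 uint8, blue, green, red), "vfov" (degrees; the focal length in pixels is half the picture's height over the tangent of half this angle, whatever the lens; pixels are square), "cx", "cy" (the principal point, pixels), "k1" (the pictures are not rectified: a ray, as slopes to the right and down, at radius r is drawn at 1 + k1 r^2 times it, then the intrinsics apply), "cam_to_world" (4x4, takes a point from camera to world coordinates). Camera axes: x right, y down, z forward; pixel columns grow to the right and rows downward; lengths in m; the calibration is good to about 2 mm. A picture is of the moment at which its call begins. There is no depth.
- ctrl.job_done(): hands the job in; it is judged then, once.
Trained networks look in the newest picture that a camera, given by its name, has taken for a name from the list of things; names that differ only in an ending like _2 or _b are one class to them, and where a whole thing is asked for, a point or a joint stands for the part that bears it (a point fixed in the world has none). Each returns a list of dicts, best first, with "confidence" (0 to 1); they miss things now and then, are a little off and sometimes report something else, mostly with a low value. They report only what shows in the picture. A call takes as long as a camera call. They do not tell look-alikes from the thing itself.
- ctrl.search_frame(name, camera): "point" ([x, y, z] in m, in world coordinates, good to about 4 mm: the middle of the surface that is visible of it).
- ctrl.regions_of(name, camera): "pixels" (480x640 bool, what is visible of it).
- ctrl.landmark_of(name, camera): "point" ([x, y, z] in m, in world coordinates, good to about 4 mm: a listed point, or the origin of a listed thing).
The state is a dict: "time": time; "joints": joint angles; "qd": joint speeds; "joint_torque": joint torques, N m; "position": TCP position; "tcp_rot": TCP orientation; "wrist_force": force on the tool from outside, world axes, zero at the start; "moment": the same for the moment, N m; "gripper_width": finger opening in m; "grasp_force": force on a finger pad.
Only numpy, scipy, OpenCV 4.12 (cv2) and the standard library are available. Lean on these libraries where they do the work, as an engineer would, in place of code of your own. Each camera call takes 0.05 s, during which the arm holds its last target. There are 200 camera calls.

TASK

Put the four closed sample containers (wide round jar, slim round vial, square box, long slide box) away, each standing flat on the floor of the shallow pale-red tray that is made in its shape and size. The slide box sits under the little grey instrument stand and must first be drawn out sideways through its open front. Keep every container upright all the way, and leave the open white beaker where it stands.

Things in the scene. Friction and masses are not known exactly. Their poses are not given: they have to be found in the camera images.
- jar_center (a point): Wide round jar with a flat blue screw lid: 70 mm tall, 56 mm across; the lid is the top 14 mm. Loose. All four containers are frosted plastic with a blue closure. The point is its centre, half-way up; z points up when it stands upright.
- vial_center (a point): Slim round vial with a blue cap: 61 mm tall, 28 mm across (cap 27 mm, the top 13 mm). Loose. All four containers are frosted plastic with a blue closure. The point is its centre, half-way up; z points up when it stands upright.
- cube_center (a point): Square box with a blue lid: 50 x 50 mm, 45 mm tall; sides along its x and y. Loose. All four containers are frosted plastic with a blue closure. The point is its centre, half-way up; z points up when it stands upright.
- slidebox_center (a point): Long narrow slide box, blue lid, loose: 95 mm long (its x), 34 wide (its y), 32 tall; point at its centre, half-way up. It lies flat on the bench, at first with about 45 mm inside the stand's bay and its -x end, about 50 mm, sticking out towards the robot: grip that end from above across the width, draw it along its -x by 60 to 65 mm (the bench there is free), then lift.
- jar_tray: Large round tray for the jar: inside 74 mm across, outside 82 mm. Fixed to the bench; its body origin is the middle of its underside, on the bench. Pale-red plastic, floor 3 mm thick, thin wall 4 mm thick, rim 9 mm above the bench. 
- vial_tray: Small round tray for the vial: inside 46 mm across, outside 54 mm. Fixed to the bench; its body origin is the middle of its underside, on the bench. Pale-red plastic, floor 3 mm thick, thin wall 4 mm thick, rim 9 mm above the bench. 
- cube_tray: Square tray for the square box: inside 67 x 67 mm along its x and y, outside 75 mm. Fixed to the bench; its body origin is the middle of its underside, on the bench. Pale-red plastic, floor 3 mm thick, thin wall 4 mm thick, rim 9 mm above the bench. 
- slide_tray: Oblong tray for the slide box: inside 113 mm along its x, 52 mm along its y; outside 121 x 60 mm. Fixed to the bench; its body origin is the middle of its underside, on the bench. Pale-red plastic, floor 3 mm thick, thin wall 4 mm thick, rim 9 mm above the bench. 
- riser: Grey instrument stand, fixed, tan mixer on top: 130 mm deep (its x), 90 wide (its y). Its bay is 64 mm wide and 42 high, open at the -x face (towards the robot); the roof's top is 48 mm above the bench; the mixer begins 54 mm behind the front edge and reaches 124 mm up. Origin: middle of the underside, on the bench.
- beaker_rim (a point): Open white beaker, no lid, 58 mm across at the rim, 66 mm tall, loose, to be left standing; the point is the centre of its mouth.
Not all that is in view belongs to the job. Leave any turquoise or yellow look-alike of the vial_tray alone. Leave any black look-alike of the part that bears vial_center alone.

How it is judged:
At the end, for the whole second after the job is handed in: Each container stands upright (within 0.12 rad) and at rest flat on the floor of its own tray (centre within 15 mm of the tray's centre, its underside within 3 mm of the tray's floor), released; the beaker is within 30 mm of where it was (horizontal distance between jar_center and jar_tray below 0.015 m and height (world z) of jar_center below 0.041 m and angle between each of jar_center, vial_center, cube_center, slidebox_center's own z axis and vertical below 0.12 rad and z of jar_center in the frame of jar_tray above 0.034 m and linear speed of each of jar, vial, cube, slidebox below 0.02 m/s and horizontal distance between vial_center and vial_tray below 0.015 m and height (world z) of vial_center below 0.0365 m and z of vial_center in the frame of vial_tray above 0.0295 m and horizontal distance between cube_center and cube_tray below 0.015 m and height (world z) of cube_center below 0.0285 m and z of cube_center in the frame of cube_tray above 0.0215 m and horizontal distance between slidebox_center and slide_tray below 0.015 m and height (world z) of slidebox_center below 0.022 m and z of slidebox_center in the frame of slide_tray above 0.015 m and distance of beaker_rim from where it was at the start of the episode below 0.03 m); the robot touches nothing.
It fails at once if the jar is tipped more than 45 degrees from upright (angle between jar_center's own z axis and vertical above 0.785 rad).
It fails at once if the vial is tipped more than 45 degrees from upright (angle between vial_center's own z axis and vertical above 0.785 rad).
It fails at once if the square box is tipped more than 45 degrees from upright (angle between cube_center's own z axis and vertical above 0.785 rad).
It fails at once if the slide box is tipped more than 45 degrees from upright (angle between slidebox_center's own z axis and vertical above 0.785 rad).
It fails at once if the open beaker is shifted or knocked more than 30 mm (distance of beaker_rim from where it was at the start of the episode above 0.03 m).
It also fails if it takes over 102 s, if anything falls off the work surface, if the arm or the gripper's body presses on something with over 40 N, if the wrist force passes 120 N, or if a joint passes its speed limit or range.

## Working session

There is one attempt and no reset: what is moved stays moved. The work goes in short steps, Python scripts to look and compute and a tool call to move; the robot and the scene stay as the last step left them, time stands still between calls to the robot, and variables do not carry over. Pictures are saved under pics/ and viewed, at most 14 in all, crops included, and the job is handed in when it is done.

Besides the shell and the picture viewer there is one more tool, called after "Request:" as name(argument=value, ...) on one line, values as JSON. play_rows: Moves the arm, as the interface text tells. Its arguments: {"type":"object","properties":{"motion":{"type":"array","items":{"type":"number"}},"fingers":{"type":"number"}},"required":["motion"]}

```bash
mkdir -p pics; ls
cat > h.py <<'E'
from cell import ctrl
import numpy as np, cv2
from scipy.spatial.transform import Rotation as R
NAMES=["jar_center","vial_center","cube_center","slidebox_center","jar_tray","vial_tray","cube_tray","slide_tray","riser","beaker_rim"]
def ray(im,u,v):
    f=240/np.tan(np.radians(im["vfov"])/2); d=np.array([(u-im["cx"])/f,(v-im["cy"])/f]); s=d.copy()
    for _ in range(20): s=d/(1+im["k1"]*(s@s))
    T=np.array(im["cam_to_world"]); return T[:3,3],T[:3,:3]@np.r_[s,1]
def at_z(im,u,v,z):
    o,d=ray(im,u,v); return o+d*(z-o[2])/d[2]
def proj(im,p):
    T=np.array(im["cam_to_world"]); c=T[:3,:3].T@(np.array(p)-T[:3,3]); s=c[:2]/c[2]; s=s*(1+im["k1"]*(s@s))
    f=240/np.tan(np.radians(im["vfov"])/2); return s*f+[im["cx"],im["cy"]]
E
python3 - <<'E'
from h import *
s=ctrl.read_state(); print(s["time"],s["position"],s["tcp_rot"])
for c in ("top","side"):
    im=ctrl.get_image(c); cv2.imwrite(f"pics/{c}0.png",im["frame"]); print(c,np.round(im["cam_to_world"],3).tolist(),im["vfov"],im["k1"])
    for n in NAMES:
        print(n,[(np.round(d["point"],3).tolist(),round(d["confidence"],2),proj(im,d["point"]).astype(int).tolist()) for d in ctrl.landmark_of(n,c)])
E
```

```text
pics
0.0 [ 0.22920537 -0.6075679   0.2303958 ] [-8.49870654e-04  9.83763951e-01  1.79465070e-01 -2.34825595e-04]
top [[0.006, -0.99, 0.14, 0.377], [-1.0, -0.006, -0.005, 0.027], [0.006, -0.14, -0.99, 1.242], [0.0, 0.0, 0.0, 1.0]] 49.39221292800483 -0.045338213028601415
jar_center [([0.565, -0.182, 0.034], 0.86, [404, 239])]
vial_center [([0.437, -0.17, 0.03], 0.56, [399, 294]), ([0.429, -0.108, 0.026], 0.5, [372, 298])]
cube_center [([0.424, 0.321, 0.025], 0.8, [188, 298])]
slidebox_center [([0.572, 0.011, 0.019], 0.56, [322, 237])]
jar_tray [([0.577, 0.168, -0.0], 0.97, [256, 236])]
vial_tray [([0.606, 0.423, -0.003], 0.7, [152, 224]), ([0.491, 0.413, -0.004], 0.64, [154, 271]), ([0.577, 0.323, 0.002], 0.61, [192, 235])]
cube_tray [([0.419, 0.172, 0.0], 0.72, [253, 302])]
slide_tray [([0.422, -0.317, -0.005], 0.93, [458, 301])]
riser [([0.644, 0.001, 0.006], 0.79, [326, 208])]
beaker_rim [([0.57, -0.324, 0.068], 0.9, [468, 236])]
side [[0.818, -0.269, 0.508, 0.147], [-0.575, -0.414, 0.706, -0.515], [0.02, -0.869, -0.494, 0.445], [0.0, 0.0, 0.0, 1.0]] 57.87454333280778 -0.05821311210152567
jar_center [([0.568, -0.184, 0.034], 0.78, [417, 314]), ([0.422, -0.32, 0.0], 0.73, [409, 442])]
vial_center [([0.424, -0.107, 0.032], 0.87, [309, 322]), ([0.44, -0.173, 0.029], 0.6, [345, 345])]
cube_center [([0.431, 0.32, 0.024], 0.91, [202, 217])]
slidebox_center [([0.571, 0.012, 0.018], 0.56, [339, 264])]
jar_tray [([0.58, 0.172, -0.0], 0.9, [297, 236])]
vial_tray [([0.582, 0.327, 0.003], 0.61, [263, 208]), ([0.604, 0.416, 0.001], 0.58, [253, 194]), ([0.49, 0.413, -0.004], 0.46, [212, 207])]
cube_tray [([0.417, 0.169, -0.001], 0.98, [227, 259]), ([0.58, 0.326, -0.002], 0.71, [262, 210])]
slide_tray [([0.422, -0.317, 0.002], 0.87, [408, 439]), ([0.57, 0.012, 0.018], 0.26, [339, 263])]
riser [([0.643, 0.002, 0.004], 0.73, [372, 261])]
beaker_rim [([0.571, -0.325, 0.068], 0.72, [504, 350])]
```

View pics/top0.png

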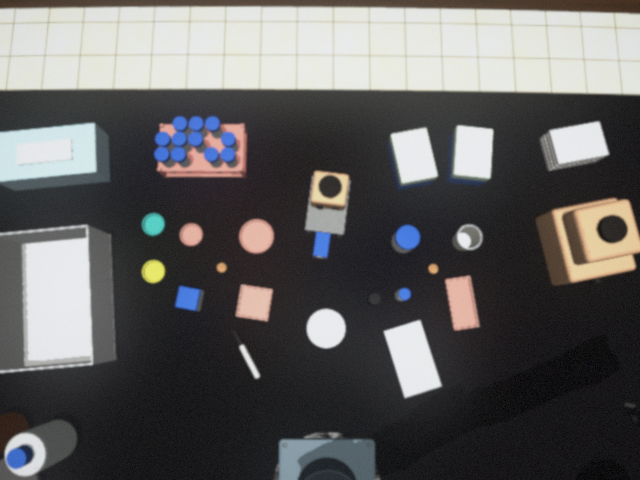

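View pics/side0.png

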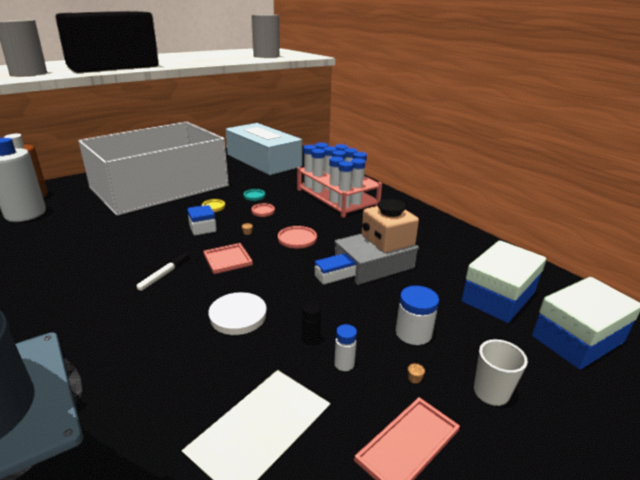

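Run:
```python
from h import *
a=cv2.imread("pics/top0.png")
x=cv2.resize(a[265:325,350:430],None,fx=6,fy=6,interpolation=2); y=cv2.resize(a[200:290,130:210],None,fx=4,fy=4,interpolation=2)
cv2.imwrite("pics/crop.png",np.hstack([x[:360,:470],y[:360]]))
im=ctrl.get_image("top")
# yaws from regions
for n,z in (("cube_center",.045),("slidebox_center",.032),("cube_tray",.009),("slide_tray",.009)):
    r=ctrl.regions_of(n,"top")[0]["pixels"].astype(np.uint8)
    c=max(cv2.findContours(r,0,2)[0],key=cv2.contourArea)[:,0]
    p=np.array([at_z(im,*q,z)[:2] for q in c])*1000
    print(n,cv2.minAreaRect(p.astype(np.float32)))
```

```text
cube_center ((425.49542236328125, 313.5715637207031), (57.144737243652344, 49.6808967590332), 81.07008361816406)
slidebox_center ((552.2312622070312, 12.969441413879395), (33.77779769897461, 59.54758834838867), 82.33206176757812)
cube_tray ((418.0856628417969, 170.68634033203125), (75.29073333740234, 74.42060852050781), 82.28398895263672)
slide_tray ((419.75128173828125, -319.8490905761719), (120.95160675048828, 63.33279800415039), 7.663945198059082)
```

The top view shows the jar at (406,238), slide box at (321,245) in the stand, and beaker at (468,237). There are two vial candidates: blue-capped at (403,295) and a black look-alike at (375,298). There are three small round trays: turquoise (153,224), yellow (153,271) and pale-red (191,235). The blue-capped vial and the pale-red tray fit the description. I'll confirm both in one crop.

View pics/crop.png

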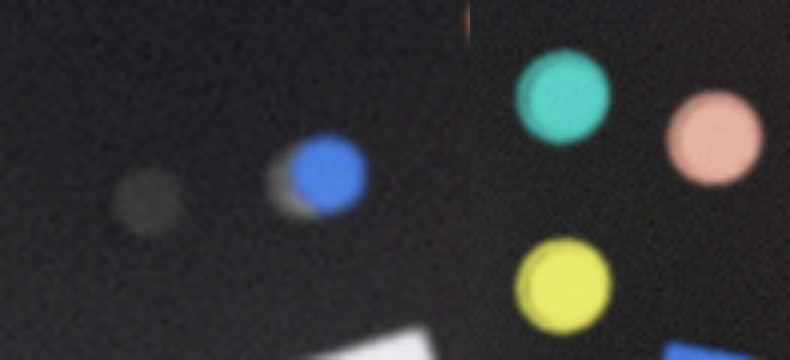

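Run:
```python
from h import *
# ellipse centres of the round things, at their top height, both cameras
import itertools
for cam in ("top","side"):
    im=ctrl.get_image(cam); hsv=cv2.cvtColor(im["frame"],cv2.COLOR_BGR2HSV)
    blue=cv2.inRange(hsv,(105,130,80),(130,255,255)); red=cv2.inRange(hsv,(0,60,100),(12,255,255))
    for n,m,g,z in (("jar",blue,(.566,-.183,.07),.07),("vial",blue,(.438,-.171,.061),.061),("cube",blue,(.427,.32,.045),.045),("slide",blue,(.55,.012,.032),.032),
        ("jtray",red,(.578,.17,.005),.009),("vtray",red,(.579,.325,.005),.009),("ctray",red,(.418,.171,.005),.009),("stray",red,(.42,-.318,.005),.009)):
        k,lab=cv2.connectedComponents(m); u,v=proj(im,g).astype(int); l=lab[v,u]
        if l==0: print(n,"none"); continue
        c=max(cv2.findContours((lab==l).astype(np.uint8),0,1)[0],key=cv2.contourArea)[:,0]
        p=np.array([at_z(im,*q,z)[:2] for q in c])*1000; r=cv2.minAreaRect(p.astype(np.float32))
        print(cam,n,[np.round(t,1) for t in r])
```

```text
top jar [array([ 567.3, -183.4]), array([57.2, 57.8]), np.float64(89.1)]
top vial [array([ 438.6, -176.4]), array([28.5, 27.5]), np.float64(44.8)]
top cube [array([426. , 319.8]), array([52.6, 53.4]), np.float64(79.4)]
top slide [array([553.6,  12.3]), array([38.7, 57.3]), np.float64(82.3)]
top jtray [array([577.3, 168.8]), array([85. , 81.5]), np.float64(1.0)]
top vtray [array([579.9, 326. ]), array([53.5, 55.8]), np.float64(0.4)]
ctray none
top stray [array([ 420. , -320.3]), array([125.4,  65.2]), np.float64(8.6)]
side jar [array([ 558.3, -189.3]), array([69.6, 54.6]), np.float64(41.7)]
side vial [array([ 432.3, -181.5]), array([37.2, 27. ]), np.float64(56.0)]
side cube [array([421.4, 303.9]), array([74.1, 50. ]), np.float64(81.0)]
side slide [array([553.4,   5.2]), array([43.3, 68. ]), np.float64(82.2)]
side jtray [array([570.3, 159.5]), array([91.2, 81.9]), np.float64(56.9)]
side vtray [array([573. , 313.3]), array([72., 54.]), np.float64(60.3)]
side ctray [array([415.5, 161.6]), array([90.1, 77.4]), np.float64(81.4)]
side stray [array([ 416.3, -321.8]), array([125.3,  62.4]), np.float64(8.5)]
```

Crop confirms: blue-capped vial (403,295) versus the black one (375,298), and the pale-red small tray (191,235) versus turquoise and yellow. Starting with the vial.

```bash
cat > g.py <<'E'
import sys; from h import *
x,y,z,a=map(float,sys.argv[1:5]); s=ctrl.read_state(); w,q1,q2,q3=s["tcp_rot"]
C=R.from_quat([q1,q2,q3,w]); A=np.radians(a)
G=R.from_matrix(np.array([[np.cos(A),np.sin(A),0],[np.sin(A),-np.cos(A),0],[0,0,-1]]))
print("d",np.round(C.inv().apply(np.array([x,y,z])-np.array(s["position"])*1000),1),"rot",np.round((C.inv()*G).as_rotvec(degrees=True),1))
print("t",s["time"],"pos",np.round(s["position"],4),"F",np.round(s["wrist_force"],1),"w",s["gripper_width"],"g",s["grasp_force"])
E
python3 g.py 438 -175 200 90; python3 g.py 438 -175 22 90
```

```text
d [ 348.  -331.6   31.3] rot [  0.    0.  -69.3]
t 1.45 pos [ 0.2295 -0.6082  0.2313] F [ 0.9 -0.9  0.1] w 0.08522225389952207 g 0.0
d [ 348.1 -331.7  209.3] rot [  0.    0.  -69.3]
t 1.45 pos [ 0.2295 -0.6082  0.2313] F [ 0.9 -0.9  0.1] w 0.08522225389952207 g 0.0
```

Request:
play_rows(motion=[44, -41, 4, 0, 0, -9, 87, -83, 8, 0, 0, -18, 131, -124, 12, 0, 0, -26, 174, -166, 16, 0, 0, -35, 218, -207, 20, 0, 0, -44, 261, -249, 24, 0, 0, -52, 305, -290, 28, 0, 0, -61, 348, -332, 31, 0, 0, -69.3], fingers=1)

```text
time: 2.45
position: [0.4387, -0.1731, 0.2006]
tcp_rot: [0.001, 0.706, 0.709, 0.0]
wrist_force: [0.7, -0.3, -0.2]
gripper_width: 0.0855
grasp_force: 0.0
```

```bash
python3 g.py 438 -175 22 90; python3 -c "
from h import *;print(np.round(ctrl.read_state()['joints'],2))"
```

```text
d [ -1.8  -0.9 178.6] rot [0.1 0.  0.2]
t 2.45 pos [ 0.4387 -0.1731  0.2006] F [ 0.7 -0.3 -0.2] w 0.0855476043117975 g 0.0
[ 0.65  0.31 -0.44  2.01  0.17  0.86  0.12]
```

Request:
play_rows(motion=[0, 0, 50, 0, 0, 0, -1, 0, 105, 0, 0, 0, -1, 0, 155, 0, 0, 0, -1, 0, 178, 0, 0, 0, -1, 0, 178, 0, 0, 0, -1, 0, 178, 0, 0, 0])

```text
time: 3.2
position: [0.4387, -0.1759, 0.0233]
tcp_rot: [0.001, 0.707, 0.707, 0.0]
wrist_force: [-0.1, -0.0, 0.8]
gripper_width: 0.0854
grasp_force: 0.0
```

Request:
play_rows(motion=[0, 0, 0, 0, 0, 0, 0, 0, 0, 0, 0, 0, 0, 0, 0, 0, 0, 0, 0, 0, 0, 0, 0, 0, 0, 0, 0, 0, 0, 0, 0, 0, 0, 0, 0, 0, 0, 0, 0, 0, 0, 0, 0, 0, 0, 0, 0, 0], fingers=0.2)

```text
time: 4.2
position: [0.4381, -0.1758, 0.0229]
tcp_rot: [0.0, 0.707, 0.707, -0.0]
wrist_force: [-1.0, 0.2, 7.7]
gripper_width: 0.0263
grasp_force: 58.7
```

```bash
python3 g.py 438 -175 200 90
python3 - <<'E'
from h import *
a=ctrl.get_image("side")["frame"]; cv2.imwrite("pics/s1.png",a[150:420,200:520])
E
```

```text
d [   0.7   -0.  -177.1] rot [ 0.  0. -0.]
t 4.2 pos [ 0.4381 -0.1758  0.0229] F [-1.   0.2  7.7] w 0.026282033097815377 g 58.6670009046793
```

View pics/s1.png

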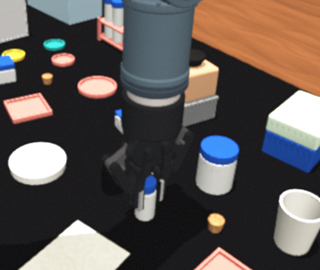

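Vial is gripped (opening 26 mm, grip 59 N). Lift and carry.

Request:
play_rows(motion=[0, 0, -40, 0, 0, 0, 0, 0, -95, 0, 0, 0, 20, 6, -140, 0, 0, 0, 70, 20, -150, 0, 0, 0, 125, 35, -150, 0, 0, 0, 180, 51, -150, 0, 0, 0, 235, 66, -150, 0, 0, 0, 290, 82, -150, 0, 0, 0])

```text
time: 5.25
position: [0.5202, 0.1158, 0.1724]
tcp_rot: [0.0, 0.707, 0.707, -0.0]
wrist_force: [0.4, -0.6, 0.8]
gripper_width: 0.026
grasp_force: 59.2
```

Request:
play_rows(motion=[52, 15, 0, 0, 0, 0, 105, 30, 0, 0, 0, 0, 155, 44, 0, 0, 0, 0, 195, 55, 0, 0, 0, 0, 212, 60, 0, 0, 0, 0, 212, 60, 0, 0, 0, 0])

```text
time: 6.0
position: [0.5797, 0.3266, 0.1719]
tcp_rot: [-0.0, 0.707, 0.707, -0.0]
wrist_force: [-0.1, -0.4, 0.2]
gripper_width: 0.0262
grasp_force: 59.2
```

```bash
python3 g.py 580 326 27 90
python3 - <<'E'
from h import *
im=ctrl.get_image("side"); cv2.imwrite("pics/s2.png",im["frame"][60:330,100:420])
print([(np.round(d["point"],3),d["confidence"]) for d in ctrl.landmark_of("vial_center","side")])
E
```

```text
d [ -0.6   0.4 144.9] rot [-0.  0.  0.]
t 6.0 pos [0.5797 0.3266 0.1719] F [-0.1 -0.4  0.2] w 0.026232538315068683 g 59.15879800915718
[(array([0.582, 0.332, 0.178]), 0.83), (array([ 0.43 , -0.106,  0.031]), 0.67)]
```

View pics/s2.png

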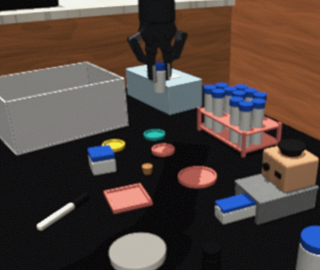

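The vial hangs upright in the gripper above its tray. Lower, release and go up.

Request:
play_rows(motion=[0, 0, 50, 0, 0, 0, 0, 0, 100, 0, 0, 0, 0, 0, 130, 0, 0, 0, 0, 0, 145, 0, 0, 0, 0, 0, 145, 0, 0, 0, 0, 0, 145, 0, 0, 0])

```text
time: 6.85
position: [0.581, 0.326, 0.0285]
tcp_rot: [0.0, 0.708, 0.707, 0.001]
wrist_force: [-0.6, -0.6, -0.8]
gripper_width: 0.0261
grasp_force: 60.7
```

Request:
play_rows(motion=[0, 0, 0, 0, 0, 0, 0, 0, 0, 0, 0, 0, 0, 0, 0, 0, 0, 0, 0, 0, -20, 0, 0, 0, 0, 0, -60, 0, 0, 0, 0, 0, -115, 0, 0, 0, 0, 0, -145, 0, 0, 0, 0, 0, -145, 0, 0, 0], fingers=1)

```text
time: 7.85
position: [0.5818, 0.3277, 0.1769]
tcp_rot: [0.001, 0.707, 0.707, 0.003]
wrist_force: [-0.7, -0.7, 0.0]
gripper_width: 0.0853
grasp_force: 0.0
```

```bash
python3 g.py 426 320 170 80; python3 g.py 426 320 10 80
python3 - <<'E'
from h import *
im=ctrl.get_image("side")
for n in ("vial_center","cube_center"): print(n,[(np.round(d["point"],3),d["confidence"]) for d in ctrl.landmark_of(n,"side")])
E
```

```text
d [  -7.8 -155.8    5.9] rot [ 0.3 -0.2 10. ]
t 7.85 pos [0.5818 0.3277 0.1769] F [-0.7 -0.7  0. ] w 0.08530536284464621 g 0.0
d [  -8.4 -156.8  165.9] rot [ 0.3 -0.2 10. ]
t 7.85 pos [0.5818 0.3277 0.1769] F [-0.7 -0.7  0. ] w 0.08530536284464621 g 0.0
vial_center [(array([ 0.43 , -0.106,  0.033]), 0.79), (array([0.584, 0.327, 0.034]), 0.71), (array([ 0.419,  0.168, -0.004]), 0.34)]
cube_center [(array([0.583, 0.329, 0.033]), 0.66), (array([0.428, 0.319, 0.023]), 0.61), (array([0.578, 0.173, 0.002]), 0.39)]
```

Vial is in its tray. Next, the cube.

Request:
play_rows(motion=[-2, -40, 5, 0, 0, 3, -5, -90, 5, 0, 0, 6, -8, -135, 10, 0, 0, 10, -8, -156, 30, 0, 0, 10, -8, -156, 80, 0, 0, 10, -8, -156, 130, 0, 0, 10, -8, -156, 160, 0, 0, 10, -8, -156, 165, 0, 0, 10])

```text
time: 9.0
position: [0.422, 0.3168, 0.0048]
tcp_rot: [-0.0, 0.766, 0.643, -0.003]
wrist_force: [0.4, 0.3, 0.7]
gripper_width: 0.0854
grasp_force: 0.0
```

```bash
python3 g.py 426 320 10 80
```

```text
d [ 3.8  3.4 -5.3] rot [-0.2  0.2  0. ]
t 9.0 pos [0.422  0.3168 0.0048] F [0.4 0.3 0.7] w 0.0854279177661311 g 0.0
```

Request:
play_rows(motion=[4, 3, -6, 0, 0, 0, 4, 3, -6, 0, 0, 0])

```text
time: 9.25
position: [0.4293, 0.3232, 0.0152]
tcp_rot: [-0.0, 0.766, 0.642, 0.002]
wrist_force: [-0.4, 0.5, 0.6]
gripper_width: 0.0855
grasp_force: 0.0
```

Request:
play_rows(motion=[0, 0, 0, 0, 0, 0, 0, 0, 0, 0, 0, 0, 0, 0, 0, 0, 0, 0, 0, 0, 0, 0, 0, 0, 0, 0, 0, 0, 0, 0], fingers=0.45)

```text
time: 9.88
position: [0.4281, 0.322, 0.014]
tcp_rot: [0.0, 0.766, 0.643, 0.0]
wrist_force: [-0.8, -1.3, 7.1]
gripper_width: 0.049
grasp_force: 62.7
```

```bash
python3 g.py 418 170 110 82
```

```text
d [-151.3   16.6  -96. ] rot [ 0. -0. -2.]
t 9.875 pos [0.4281 0.322  0.014 ] F [-0.8 -1.3  7.1] w 0.04904687220644202 g 62.72656112909317
```

Request:
play_rows(motion=[0, 0, -30, 0, 0, 0, 0, 0, -75, 0, 0, 0, -25, 3, -95, 0, 0, 0, -75, 8, -96, 0, 0, -1, -125, 14, -96, 0, 0, -2, -149, 17, -96, 0, 0, -2, -149, 17, -96, 0, 0, -2, -149, 17, -96, 0, 0, -2])

```text
time: 10.88
position: [0.4187, 0.1732, 0.1095]
tcp_rot: [-0.0, 0.755, 0.656, 0.001]
wrist_force: [-0.1, 0.9, -0.2]
gripper_width: 0.0494
grasp_force: 62.3
```

```bash
python3 g.py 418 171 18 82;  python3 - <<'E'
from h import *
im=ctrl.get_image("side")
cv2.imwrite("pics/s3.png",im["frame"][100:330,100:420])
E
```

```text
d [-2.4 -0.4 91.5] rot [ 0.  -0.1  0. ]
t 10.875 pos [0.4187 0.1732 0.1095] F [-0.1  0.9 -0.2] w 0.049383042654225516 g 62.27399870753288
```

View pics/s3.png

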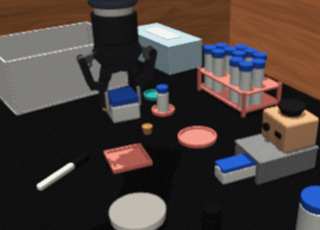

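The vial stands upright in its tray (crop 162,100) and the cube hangs level in the gripper (123,103). Lower it.

Request:
play_rows(motion=[-1, 0, 40, 0, 0, 0, -1, 0, 75, 0, 0, 0, -1, 0, 91, 0, 0, 0, -1, 0, 91, 0, 0, 0, -1, 0, 91, 0, 0, 0])

```text
time: 11.55
position: [0.4188, 0.1719, 0.0187]
tcp_rot: [0.0, 0.755, 0.656, 0.001]
wrist_force: [0.4, -0.6, 0.1]
gripper_width: 0.0491
grasp_force: 64.5
```

Request:
play_rows(motion=[0, 0, 0, 0, 0, 0, 0, 0, 0, 0, 0, 0, 0, 0, 0, 0, 0, 0, 0, 0, -20, 0, 0, 0, 0, 0, -60, 0, 0, 0, 0, 0, -115, 0, 0, 0, 0, 0, -160, 0, 0, 0, 0, 0, -160, 0, 0, 0], fingers=1)

```text
time: 12.55
position: [0.4206, 0.1719, 0.1815]
tcp_rot: [0.001, 0.755, 0.656, 0.003]
wrist_force: [-0.2, 0.0, -0.3]
gripper_width: 0.0856
grasp_force: 0.0
```

```bash
python3 g.py 567 -183 180 90
python3 - <<'E'
from h import *
im=ctrl.get_image("side")
for n in ("jar_center","cube_center"): print(n,[(np.round(d["point"],3),d["confidence"]) for d in ctrl.landmark_of(n,"side")])
E
```

```text
d [-330.9  194.7    1.7] rot [ 0.4 -0.1 -8.1]
t 12.55 pos [0.4206 0.1719 0.1815] F [-0.2  0.  -0.3] w 0.08558956714061494 g 0.0
jar_center [(array([ 0.569, -0.181,  0.036]), 0.93)]
cube_center [(array([0.421, 0.169, 0.024]), 0.67)]
```

Request:
play_rows(motion=[-40, 24, 0, 0, 0, -1, -90, 53, 0, 0, 0, -3, -140, 82, 0, 0, 0, -4, -190, 112, 0, 0, 0, -5, -240, 141, 0, 0, 0, -6, -285, 168, 0, 0, 0, -7, -331, 194, 0, 0, 0, -8, -331, 194, 0, 0, 0, -8])

```text
time: 13.7
position: [0.5635, -0.1889, 0.1759]
tcp_rot: [-0.001, 0.71, 0.705, -0.001]
wrist_force: [-0.2, 0.5, 0.7]
gripper_width: 0.0852
grasp_force: 0.0
```

Request:
play_rows(motion=[0, 0, 0, 0, 0, 0, 0, 0, 0, 0, 0, 0])

```text
time: 13.95
position: [0.5637, -0.1818, 0.1776]
tcp_rot: [-0.001, 0.706, 0.708, -0.0]
wrist_force: [-0.5, 0.4, 0.1]
gripper_width: 0.0853
grasp_force: 0.0
```

```bash
python3 g.py 567 -183 22 90
```

```text
d [ -1.3   3.5 155.6] rot [-0.1 -0.1  0.1]
t 13.95 pos [ 0.5637 -0.1818  0.1776] F [-0.5  0.4  0.1] w 0.08526293331045173 g 0.0
```

Request:
play_rows(motion=[0, 3, 40, 0, 0, 0, 0, 3, 90, 0, 0, 0, 0, 3, 135, 0, 0, 0, 0, 3, 155, 0, 0, 0, 0, 3, 155, 0, 0, 0, 0, 3, 155, 0, 0, 0])

```text
time: 14.7
position: [0.5687, -0.1838, 0.025]
tcp_rot: [0.001, 0.707, 0.707, 0.001]
wrist_force: [-0.4, 0.9, 1.0]
gripper_width: 0.0852
grasp_force: 0.0
```

Request:
play_rows(motion=[0, 0, 0, 0, 0, 0, 0, 0, 0, 0, 0, 0, 0, 0, 0, 0, 0, 0, 0, 0, 0, 0, 0, 0, 0, 0, 0, 0, 0, 0], fingers=0.5)

```text
time: 15.32
position: [0.5681, -0.1841, 0.0248]
tcp_rot: [0.001, 0.707, 0.707, 0.0]
wrist_force: [-1.0, -0.2, 7.5]
gripper_width: 0.0548
grasp_force: 62.6
```

```bash
python3 g.py 577 169 180 90
```

```text
d [ 353.     8.9 -155.5] rot [ 0.1  0.  -0. ]
t 15.325 pos [ 0.5681 -0.1841  0.0248] F [-1.  -0.2  7.5] w 0.054839998375140905 g 62.596662494324846
```

Request:
play_rows(motion=[0, 0, -40, 0, 0, 0, 0, 0, -95, 0, 0, 0, 10, -5, -145, 0, 0, 0, 50, -20, -155, 0, 0, 0, 100, -35, -155, 0, 0, 0, 150, -40, -155, 0, 0, 0, 205, -40, -155, 0, 0, 0, 255, -30, -155, 0, 0, 0])

```text
time: 16.32
position: [0.5369, 0.0729, 0.1789]
tcp_rot: [0.0, 0.707, 0.707, 0.0]
wrist_force: [0.4, -0.6, 0.1]
gripper_width: 0.0549
grasp_force: 63.6
```

Request:
play_rows(motion=[45, 17, 0, 0, 0, 0, 80, 32, 0, 0, 0, 0, 98, 39, 0, 0, 0, 0, 98, 39, 0, 0, 0, 0, 98, 39, 0, 0, 0, 0])

```text
time: 16.95
position: [0.5762, 0.1669, 0.178]
tcp_rot: [0.0, 0.708, 0.706, -0.001]
wrist_force: [-0.3, -1.3, -0.4]
gripper_width: 0.0547
grasp_force: 63.6
```

```bash
python3 g.py 577 169 29 90
python3 - <<'E'
from h import *
im=ctrl.get_image("side"); cv2.imwrite("pics/s4.png",im["frame"][60:330,100:420])
for n in ("jar_center","cube_center"): print(n,[(np.round(d["point"],3),d["confidence"]) for d in ctrl.landmark_of(n,"side")])
E
```

```text
d [  2.4   0.9 149. ] rot [-0.   0.1 -0.1]
t 16.95 pos [0.5762 0.1669 0.178 ] F [-0.3 -1.3 -0.4] w 0.054720450846015796 g 63.56601376566687
jar_center [(array([0.578, 0.167, 0.192]), 0.71)]
cube_center [(array([0.422, 0.166, 0.027]), 0.59), (array([0.584, 0.33 , 0.033]), 0.47)]
```

View pics/s4.png

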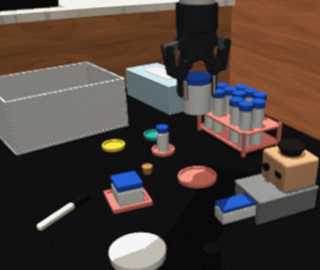

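The jar hangs upright (crop 197,92), and the cube stands in its tray (127,187).

Request:
play_rows(motion=[1, 1, 45, 0, 0, 0, 1, 1, 95, 0, 0, 0, 1, 1, 130, 0, 0, 0, 1, 1, 148, 0, 0, 0, 1, 1, 148, 0, 0, 0, 1, 1, 148, 0, 0, 0])

```text
time: 17.85
position: [0.5785, 0.1705, 0.0317]
tcp_rot: [0.001, 0.707, 0.707, 0.001]
wrist_force: [-0.1, 0.3, -0.8]
gripper_width: 0.0549
grasp_force: 63.3
```

Request:
play_rows(motion=[0, 0, 0, 0, 0, 0, 0, 0, 0, 0, 0, 0, 0, 0, 0, 0, 0, 0, 0, 0, -20, 0, 0, 0, 0, 0, -60, 0, 0, 0, 0, 0, -115, 0, 0, 0, 0, 0, -155, 0, 0, 0, 0, 0, -155, 0, 0, 0], fingers=1)

```text
time: 18.85
position: [0.5798, 0.1714, 0.1903]
tcp_rot: [0.002, 0.707, 0.707, 0.004]
wrist_force: [-1.1, 0.4, 0.1]
gripper_width: 0.0854
grasp_force: 0.0
```

```bash
python3 g.py 547 13.5 150 -7.7
python3 - <<'E'
from h import *
for c in ("side","top"):
  im=ctrl.get_image(c)
  for n in ("jar_center","slidebox_center"): print(n,[(np.round(d["point"],3),d["confidence"]) for d in ctrl.landmark_of(n,c)])
E
```

```text
d [-158.   -33.    39.7] rot [ 0.2 -0.5 97.7]
t 18.85 pos [0.5798 0.1714 0.1903] F [-1.1  0.4  0.1] w 0.0853581999286297 g 0.0
jar_center [(array([0.579, 0.173, 0.037]), 0.69)]
slidebox_center [(array([0.573, 0.011, 0.017]), 0.8)]
jar_center []
slidebox_center [(array([0.572, 0.01 , 0.019]), 0.57)]
```

Jar is in its tray. Now the slide box.

Request:
play_rows(motion=[-15, -5, 2, 0, 0, 10, -40, -12, 5, 0, 0, 20, -70, -18, 10, 0, 0, 30, -100, -24, 15, 0, 0, 40, -130, -30, 20, 0, 0, 50, -150, -34, 25, 0, 0, 60, -157, -35, 30, 0, 0, 70, -157, -35, 36, 0, 0, 80])

```text
time: 20.15
position: [0.5417, 0.0122, 0.1484]
tcp_rot: [0.0, 0.997, 0.083, -0.001]
wrist_force: [-0.3, 0.6, 0.3]
gripper_width: 0.0849
grasp_force: 0.0
```

Request:
play_rows(motion=[0, 0, 0, 0, 0, 9, 0, 0, 0, 0, 0, 17.7, 0, 0, 0, 0, 0, 17.7, 0, 0, 0, 0, 0, 17.7])

```text
time: 20.65
position: [0.5421, 0.0133, 0.1489]
tcp_rot: [0.0, 0.998, -0.066, -0.0]
wrist_force: [0.4, -0.5, 0.4]
gripper_width: 0.0857
grasp_force: 0.0
```

```bash
python3 g.py 545 14 10 -7.7
```

```text
d [  2.9  -1.1 138.9] rot [0.  0.  0.2]
t 20.65 pos [0.5421 0.0133 0.1489] F [ 0.4 -0.5  0.4] w 0.08567279045879701 g 0.0
```

Request:
play_rows(motion=[3, -1, 40, 0, 0, 0, 3, -1, 85, 0, 0, 0, 3, -1, 120, 0, 0, 0, 3, -1, 139, 0, 0, 0, 3, -1, 139, 0, 0, 0, 3, -1, 139, 0, 0, 0])

```text
time: 21.4
position: [0.5465, 0.0139, 0.0114]
tcp_rot: [-0.0, 0.998, -0.067, 0.001]
wrist_force: [0.9, -0.4, -0.1]
gripper_width: 0.0857
grasp_force: 0.0
```

Request:
play_rows(motion=[0, 0, 0, 0, 0, 0, 0, 0, 0, 0, 0, 0, 0, 0, 0, 0, 0, 0, 0, 0, 0, 0, 0, 0, 0, 0, 0, 0, 0, 0, 0, 0, 0, 0, 0, 0], fingers=0.25)

```text
time: 22.15
position: [0.546, 0.014, 0.011]
tcp_rot: [-0.0, 0.998, -0.067, 0.001]
wrist_force: [-0.6, -0.4, 5.0]
gripper_width: 0.0328
grasp_force: 60.4
```

Request:
play_rows(motion=[-4, 0, 0, 0, 0, 0, -14, 0, 0, 0, 0, 0, -26, 0, 0, 0, 0, 0, -38, 0, 0, 0, 0, 0, -50, 0, 0, 0, 0, 0, -60, 0, 0, 0, 0, 0, -64, 0, 0, 0, 0, 0, -64, 0, 0, 0, 0, 0])

```text
time: 23.15
position: [0.4823, 0.0227, 0.0109]
tcp_rot: [-0.0, 0.998, -0.067, 0.001]
wrist_force: [0.6, 0.1, 9.2]
gripper_width: 0.0328
grasp_force: 60.5
```

```bash
python3 g.py 480 22 130 -7.7;python3 - <<'E'
from h import *
im=ctrl.get_image("side"); cv2.imwrite("pics/s5.png",im["frame"][120:390,150:470])
for n in ("slidebox_center",): print(n,[(np.round(d["point"],3),d["confidence"]) for d in ctrl.landmark_of(n,"side")])
E
```

```text
d [  -2.     0.9 -119.1] rot [-0.  -0.1 -0. ]
t 23.15 pos [0.4823 0.0227 0.0109] F [0.6 0.1 9.2] w 0.03283689837651178 g 60.54034173488617
slidebox_center [(array([0.508, 0.02 , 0.014]), 0.63)]
```

View pics/s5.png

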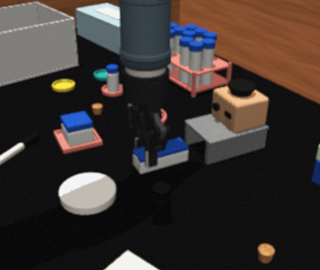

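The slide box is clear of the stand (crop 160,152). Plenty of time, so regrip it at its middle so that it lifts level.

Request:
play_rows(motion=[0, 0, 0, 0, 0, 0, 0, 0, 0, 0, 0, 0, 0, 0, 0, 0, 0, 0, 0, 0, 0, 0, 0, 0, 12, 0, 0, 0, 0, 0, 26, 0, 0, 0, 0, 0, 26, 0, 0, 0, 0, 0, 26, 0, 0, 0, 0, 0], fingers=0.7)

```text
time: 24.25
position: [0.5076, 0.0189, 0.0101]
tcp_rot: [0.0, 0.998, -0.067, -0.0]
wrist_force: [-0.1, -0.2, 0.2]
gripper_width: 0.0598
grasp_force: 0.0
```

Request:
play_rows(motion=[0, 0, 0, 0, 0, 0, 0, 0, 0, 0, 0, 0, 0, 0, 0, 0, 0, 0, 0, 0, 0, 0, 0, 0, 0, 0, 0, 0, 0, 0, 0, 0, 0, 0, 0, 0], fingers=0.25)

```text
time: 25.0
position: [0.5076, 0.019, 0.0105]
tcp_rot: [0.0, 0.998, -0.067, -0.0]
wrist_force: [-1.7, 0.4, 4.9]
gripper_width: 0.0326
grasp_force: 60.2
```

Request:
play_rows(motion=[0, 0, -10, 0, 0, 0, 0, 0, -40, 0, 0, 0, 0, 0, -85, 0, 0, 0, 0, 0, -130, 0, 0, 0, 0, 0, -150, 0, 0, 0, 0, 0, -150, 0, 0, 0])

```text
time: 25.75
position: [0.5089, 0.019, 0.162]
tcp_rot: [-0.0, 0.998, -0.067, 0.002]
wrist_force: [0.7, 0.0, -1.4]
gripper_width: 0.033
grasp_force: 59.7
```

```bash
python3 g.py 420 -319 160 8.5;python3 - <<'E'
from h import *
im=ctrl.get_image("side"); cv2.imwrite("pics/s6.png",im["frame"][60:330,150:470])
for n in ("slidebox_center",): print(n,[(np.round(d["point"],3),d["confidence"]) for d in ctrl.landmark_of(n,"side")])
E
```

```text
d [-42.6 346.9   1.5] rot [ -0.   -0.2 -16.2]
t 25.75 pos [0.5089 0.019  0.162 ] F [ 0.7  0.  -1.4] w 0.0329676942884954 g 59.729867577552795
slidebox_center [(array([0.509, 0.018, 0.17 ]), 0.75)]
```

View pics/s6.png

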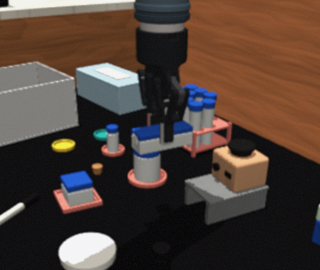

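The slide box is held level at its middle (crop 160,132), and behind it the jar stands in its tray. Carry to the slide tray.

Request:
play_rows(motion=[-4, 35, 0, 0, 0, -2, -10, 85, 0, 0, 0, -4, -16, 135, 0, 0, 0, -6, -22, 185, 0, 0, 0, -9, -28, 235, 0, 0, 0, -11, -34, 285, 0, 0, 0, -13, -40, 325, 0, 0, 0, -15, -43, 347, 0, 0, 0, -16.2])

```text
time: 26.85
position: [0.4164, -0.3211, 0.1586]
tcp_rot: [-0.001, 0.997, 0.073, -0.001]
wrist_force: [0.1, -0.3, -1.0]
gripper_width: 0.0331
grasp_force: 59.7
```

Request:
play_rows(motion=[0, 0, 0, 0, 0, 0, 0, 0, 0, 0, 0, 0, 0, 0, 0, 0, 0, 0])

```text
time: 27.22
position: [0.419, -0.3175, 0.1599]
tcp_rot: [-0.001, 0.997, 0.075, -0.0]
wrist_force: [-0.1, 0.1, -1.3]
gripper_width: 0.0327
grasp_force: 59.7
```

```bash
python3 g.py 420 -319 14.5 8.5
```

```text
d [  0.8   1.8 145.4] rot [-0.1  0.   0.1]
t 27.225 pos [ 0.419  -0.3175  0.1599] F [-0.1  0.1 -1.3] w 0.03267057090386052 g 59.722082912921906
```

Request:
play_rows(motion=[1, 1.5, 45, 0, 0, 0, 1, 1.5, 95, 0, 0, 0, 1, 1.5, 130, 0, 0, 0, 1, 1.5, 145, 0, 0, 0, 1, 1.5, 145, 0, 0, 0, 1, 1.5, 145, 0, 0, 0])

```text
time: 27.98
position: [0.4207, -0.3207, 0.0162]
tcp_rot: [0.001, 0.997, 0.074, 0.001]
wrist_force: [-0.8, -0.2, -0.1]
gripper_width: 0.0323
grasp_force: 60.9
```

Request:
play_rows(motion=[0, 0, 0, 0, 0, 0, 0, 0, 0, 0, 0, 0, 0, 0, 0, 0, 0, 0, 0, 0, 0, 0, 0, 0, 0, 0, -30, 0, 0, 0, 0, 0, -80, 0, 0, 0, -50, 0, -130, 0, 0, 0, -100, 0, -150, 0, 0, 0], fingers=0.8)

```text
time: 28.98
position: [0.3213, -0.336, 0.1675]
tcp_rot: [0.001, 0.997, 0.075, 0.001]
wrist_force: [-0.4, -1.2, 0.4]
gripper_width: 0.0685
grasp_force: 0.0
```

Request:
play_rows(motion=[0, 40, 0, 0, 0, 0, 0, 90, 0, 0, 0, 0, 0, 140, 0, 0, 0, 0, 0, 180, 0, 0, 0, 0, 0, 200, 0, 0, 0, 0, 0, 200, 0, 0, 0, 0])

```text
time: 29.72
position: [0.3498, -0.5341, 0.1649]
tcp_rot: [0.0, 0.997, 0.073, -0.0]
wrist_force: [-0.9, 0.1, 0.1]
gripper_width: 0.0683
grasp_force: 0.0
```

Run:
```python
from h import *
for c in ("side","top"):
  im=ctrl.get_image(c); cv2.imwrite(f"pics/{c}9.png",im["frame"])
  for n in NAMES[:4]+["beaker_rim"]: print(n,[(np.round(d["point"],3).tolist(),round(d["confidence"],2)) for d in ctrl.landmark_of(n,c)])
```

```text
jar_center [([0.581, 0.173, 0.037], 0.71)]
vial_center [([0.429, -0.104, 0.033], 0.7), ([0.583, 0.33, 0.033], 0.52)]
cube_center [([0.421, 0.168, 0.028], 0.92)]
slidebox_center [([0.424, -0.32, 0.019], 0.77)]
beaker_rim [([0.574, -0.326, 0.068], 0.87)]
jar_center [([0.574, 0.17, 0.036], 0.91)]
vial_center [([0.582, 0.335, 0.037], 0.75), ([0.43, -0.106, 0.029], 0.63)]
cube_center [([0.417, 0.171, 0.03], 0.64), ([0.419, -0.323, 0.022], 0.5)]
slidebox_center []
beaker_rim [([0.576, 0.171, -0.001], 0.6)]
```

View pics/side9.png

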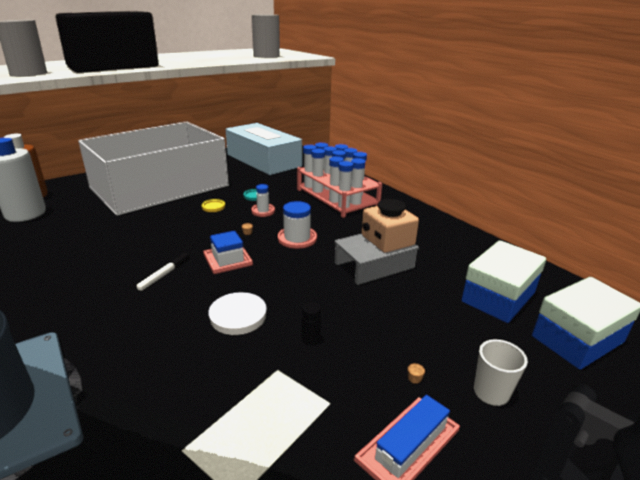

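View pics/top9.png

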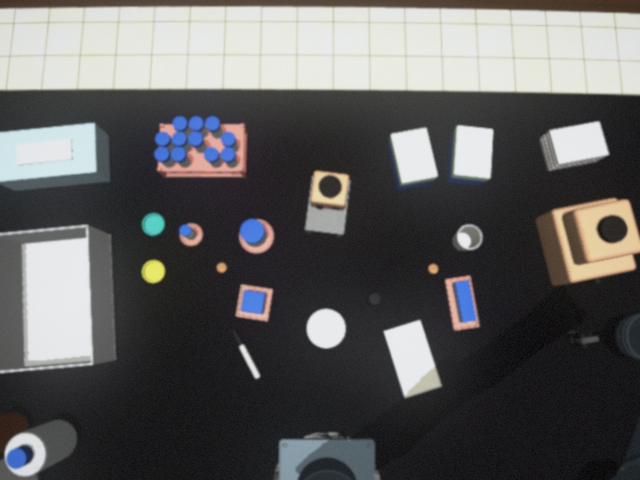

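Both views show the four containers upright in their trays and the beaker unmoved at (468,237) in the top view. One numeric check, then hand in if it passes.

Run:
```python
from h import *
im=ctrl.get_image("top"); m=cv2.inRange(cv2.cvtColor(im["frame"],cv2.COLOR_BGR2HSV),(105,130,80),(130,255,255)); k,lab=cv2.connectedComponents(m); ok=True
for n,z,t in (("jar",.073,(577.3,168.8)),("vial",.064,(579.9,326)),("cube",.048,(418,170.7)),("slide",.035,(420,-320))):
    u,v=proj(im,(t[0]/1e3,t[1]/1e3,z)).astype(int); c=max(cv2.findContours((lab==lab[v,u]).astype(np.uint8),0,1)[0],key=cv2.contourArea)[:,0]
    r=cv2.minAreaRect(np.array([at_z(im,*q,z)[:2]*1000 for q in c],np.float32)); e=np.hypot(*(np.array(r[0])-t)); print(n,np.round(r[0],1),np.round(r[1],1),round(e,1)); ok&=bool(e<9)
if ok: print(ctrl.job_done())
```

```text
jar [578.8 172.5] [57.2 48.2] 4.0
vial [580. 328.] [26.7 22.6] 2.0
cube [418.4 167.7] [46.6 44.9] 3.1
slide [ 422.8 -319.6] [90.2 31.5] 2.8
the job is handed in; nothing more can be done
None
```

I put all four containers away upright, each measured within about 4 mm of its tray's centre, left the beaker where it stood and handed the job in at about 30 s; no verdict came back.

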